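Load the measuring heads into the magazine in reverse order

ROBOT

A 6-joint arm with a two-finger parallel gripper is mounted at the origin on the work surface. World frame = base frame: x ahead of the robot, y to its left, z up, the work surface at z = 0. Lengths are in mm, angles in degrees, forces in N, time in s.
With the tool pointing down it reaches from about 350 to 850 mm from the base axis. Payload 8.1 kg.
Tool frame: the origin (TCP) lies at the very end of the fingers, on their centre line; the grasp point (between the pads) lies 19 mm behind it; z points along the fingers, y is the line along which they close (so a half turn about z gives the same grasp; the last joint's range is limited). The gripper opens to 85 mm and grips with 20 to 120 N. Pads are 22 mm wide; open, the fingers measure 114 mm over their backs; the gripper's body (76 mm by 85 mm) begins 54 mm behind the grasp point. The pads swing forward as they close: fully open they stand 13 mm farther back than shut.
Start: joints at [-73.82, 7.471, 85.268, -0, 87.261, -4.893], TCP at [215.758, -559.869, 231.292] pointing down, gripper open.
Joint ranges: [-169.43, 169.43], [-51.17, 129.36], [1.28, 143.12], [-76.62, 256.62], [0, 156.53], [-152.29, 152.29]. Speed limits (degrees/s): [136.94, 136.94, 159.86, 180, 180, 180].

INTERFACE

Orientations are given as [roll, pitch, yaw] about the fixed x, y, z axes, in that order (R = Rz(yaw) Ry(pitch) Rx(roll)).
In Python, from bench import status, viewer, job gives the robot as it stands.
- The arm moves only by the tool arm_command, never from a script. Its argument "targets" is a list that holds one entry, the list of rows, each a list of 7 numbers: the shift along the world's x, y, z in m, then the turn, a rotation vector about the world's x, y, z in rad, then the opening, from -1 (shut) to 1 (fully open). In form: [[[dx, dy, dz, rx, ry, rz, gripper], ...]]. A call has 1 to 10 rows; each row shifts and turns the commanded pose from where the row before left it; what a row does not reach is not made up. A row lasts 1/8 s, in which the tool goes at most 62.5 mm and 10.7 degrees, less where a joint would pass 70% of its speed; a pose out of reach is approached as far as the arm can. A call with a gripper value outside its range is refused whole. The fingers move at their own pace and stop on an object; "force" is the grip in N (left out, the last holds). Time passes only in rows, so rows that do not move let the fingers close. It gives the time, the measured TCP pose, the force, the opening and the grip force at its end, in the units of the state.
- status.sense(): the state, without advancing time (a new reading comes with each control period).
- viewer.snapshot(name): name is "scene" or "top"; returns the picture (420x560x3 uint8, red, green, blue); there is no depth.
- viewer.camera_model(name): a dict with "vertical_fov" (degrees; the focal length in pixels is half the picture's height over the tangent of half this angle, whatever the lens; pixels are square), "cx", "cy" (the principal point, pixels), "xyz" and "attitude" of the camera in the world. Camera axes: x right, y down, z forward; pixel columns grow to the right and rows downward; lengths in mm; the calibration is good to about 2 mm. A picture is of the moment at which its call begins. camera_model takes no time and is no camera call.
- job.hand_in(): hands the job in; it is judged then, once.
The state is a dict: "time": time; "joint_pos": joint angles; "qd": joint speeds; "joint_efforts": joint torques, N m; "tool_pos": TCP position; "tcp_rot": TCP orientation; "ft_force": force on the tool from outside, world axes, zero at the start; "wrist_torque": the same for the moment, N m; "finger_gap": finger opening in mm; "grip_force": force on a finger pad.
Only numpy, scipy, OpenCV 4.12 (cv2) and the standard library are available. Lean on these libraries where they do the work, as an engineer would, in place of code of your own. Each camera call takes 0.05 s, during which the arm holds its last target. There are 200 camera calls.

TASK

Move the four steel measuring heads from the drying stand into the analyser's empty magazine, one to a bay and in reverse order along the row: the head that stands leftmost on the stand goes into the rightmost bay, the next into the bay beside it, and so on. Stand each one upright on the floor of its bay; never tip one over, and set them down rather than dropping them.

Things in the scene. Friction and masses are not known exactly. Their poses are not given: they have to be found in the camera images.
- disc: Measuring head with a thin round plate as foot, 44 mm in diameter and 6 mm thick. All steel; origin at the centre of the underside, z up the stem. On the foot stands a round stem 18 mm in diameter, the part to grip, up to 84 mm above the origin, then a dark pin 12 mm in diameter up to 96 mm. Starts upright on one of the stand's four pads, any one. Mass about 0.14 kg.
- square: Measuring head with a square plate as foot, 36 by 36 mm and 10 mm thick. All steel; origin at the centre of the underside, z up the stem. On the foot stands a round stem 18 mm in diameter, the part to grip, up to 84 mm above the origin, then a dark pin 12 mm in diameter up to 96 mm. Starts upright on one of the stand's four pads, any one. Mass about 0.17 kg.
- vane: Measuring head with a cross of four upright blades as foot, 36 mm tip to tip, 40 mm high, 4 mm thick. All steel; origin at the centre of the underside, z up the stem. On the foot stands a round stem 18 mm in diameter, the part to grip, up to 84 mm above the origin, then a dark pin 12 mm in diameter up to 96 mm. Starts upright on one of the stand's four pads, any one. Mass about 0.13 kg.
- bob: Measuring head with a thick solid cylinder as foot, 34 mm in diameter and 42 mm high. All steel; origin at the centre of the underside, z up the stem. On the foot stands a round stem 18 mm in diameter, the part to grip, up to 84 mm above the origin, then a dark pin 12 mm in diameter up to 96 mm. Starts upright on one of the stand's four pads, any one. Mass about 0.25 kg.
- stand: Drying stand: fixed grey board 68 (x) by 264 (y) by 12 mm, with a row of four pads; may be the nearer or the farther of the two racks. Origin at the centre of its underside, on the table; y runs along the row to the robot's left (within 0.15 rad). Pad centres at x = 0, y = -96, -32, +32, +96 mm; their tops, where heads stand, are 18 mm above the origin.
- magazine: Empty magazine: fixed aluminium tray 68 (x) by 260 (y) mm, roughly parallel to the stand, nearer or farther. Origin at the centre of its underside, on the table; y runs along its row of four bays to the robot's left (within 0.15 rad). Bay centres at x = 0, y = -96, -32, +32, +96 mm; each bay 60 by 60 mm inside, floor 4 mm and wall tops 14 mm above the origin, walls 4 mm thick.
- pad_a: Round black rubber pad, 54 mm in diameter and 6 mm thick, fixed on the stand: the one on which the disc head stands at the start. All four pads look alike. Origin at the centre of its underside; the head stands 6 mm above it.
- pad_b: Round black rubber pad, 54 mm in diameter and 6 mm thick, fixed on the stand: the one on which the square head stands at the start. All four pads look alike. Origin at the centre of its underside; the head stands 6 mm above it.
- pad_c: Round black rubber pad, 54 mm in diameter and 6 mm thick, fixed on the stand: the one on which the vane head stands at the start. All four pads look alike. Origin at the centre of its underside; the head stands 6 mm above it.
- pad_d: Round black rubber pad, 54 mm in diameter and 6 mm thick, fixed on the stand: the one on which the bob head stands at the start. All four pads look alike. Origin at the centre of its underside; the head stands 6 mm above it.
There are look-alikes about, which are no part of the job. What is shaped like the disc but blue or turquoise is not meant. Leave any blue look-alike of the vane alone.

How it is judged (in metres and radians):
At the end, for the whole second after the job is handed in: Each head stands in the bay that mirrors its starting pad (leftmost pad, rightmost bay, and so on): within 15 mm of the bay centre along each side, origin less than 8 mm above the tray underside, tilt below 0.12 rad, released and at rest (0.02 m/s, 0.2 rad/s) (((y of pad_a in the frame of stand between -0.116 and -0.076 m and y of disc in the frame of magazine between 0.081 and 0.111 m) or (y of pad_a in the frame of stand between -0.052 and -0.012 m and y of disc in the frame of magazine between 0.017 and 0.047 m) or (y of pad_a in the frame of stand between 0.012 and 0.052 m and y of disc in the frame of magazine between -0.047 and -0.017 m) or (y of pad_a in the frame of stand between 0.076 and 0.116 m and y of disc in the frame of magazine between -0.111 and -0.081 m)) and x of disc in the frame of magazine between -0.015 and 0.015 m and z of each of disc, square, vane, bob in the frame of magazine below 0.008 m and angle between each of disc, square, vane, bob's own z axis and vertical below 0.12 rad and linear speed of each of disc, square, vane, bob below 0.02 m/s and angular speed of each of disc, square, vane, bob below 0.2 rad/s and contact force between each of disc, square, vane, bob and the fingers below 0.1 N and ((y of pad_b in the frame of stand between -0.116 and -0.076 m and y of square in the frame of magazine between 0.081 and 0.111 m) or (y of pad_b in the frame of stand between -0.052 and -0.012 m and y of square in the frame of magazine between 0.017 and 0.047 m) or (y of pad_b in the frame of stand between 0.012 and 0.052 m and y of square in the frame of magazine between -0.047 and -0.017 m) or (y of pad_b in the frame of stand between 0.076 and 0.116 m and y of square in the frame of magazine between -0.111 and -0.081 m)) and x of square in the frame of magazine between -0.015 and 0.015 m and ((y of pad_c in the frame of stand between -0.116 and -0.076 m and y of vane in the frame of magazine between 0.081 and 0.111 m) or (y of pad_c in the frame of stand between -0.052 and -0.012 m and y of vane in the frame of magazine between 0.017 and 0.047 m) or (y of pad_c in the frame of stand between 0.012 and 0.052 m and y of vane in the frame of magazine between -0.047 and -0.017 m) or (y of pad_c in the frame of stand between 0.076 and 0.116 m and y of vane in the frame of magazine between -0.111 and -0.081 m)) and x of vane in the frame of magazine between -0.015 and 0.015 m and ((y of pad_d in the frame of stand between -0.116 and -0.076 m and y of bob in the frame of magazine between 0.081 and 0.111 m) or (y of pad_d in the frame of stand between -0.052 and -0.012 m and y of bob in the frame of magazine between 0.017 and 0.047 m) or (y of pad_d in the frame of stand between 0.012 and 0.052 m and y of bob in the frame of magazine between -0.047 and -0.017 m) or (y of pad_d in the frame of stand between 0.076 and 0.116 m and y of bob in the frame of magazine between -0.111 and -0.081 m)) and x of bob in the frame of magazine between -0.015 and 0.015 m); the robot touches nothing.
It fails at once if A measuring head tips over (leans more than 0.6 rad) (angle between any of disc, square, vane, bob's own z axis and vertical above 0.6 rad).
It fails at once if A measuring head is dropped: moving faster than 0.6 m/s (a fall of about 18 mm) while the fingers do not touch it ((linear speed of disc above 0.6 m/s and contact force between disc and the fingers below 0.05 N) or (linear speed of square above 0.6 m/s and contact force between square and the fingers below 0.05 N) or (linear speed of vane above 0.6 m/s and contact force between vane and the fingers below 0.05 N) or (linear speed of bob above 0.6 m/s and contact force between bob and the fingers below 0.05 N)).
It also fails if it takes over 128 s, if anything falls off the work surface, if the arm or the gripper's body presses on something with over 40 N, if the wrist force passes 120 N, or if a joint passes its speed limit or range.

## Working session

There is one attempt and no reset: what is moved stays moved. The work goes in short steps, Python scripts to look and compute and a tool call to move; the robot and the scene stay as the last step left them, time stands still between calls to the robot, and variables do not carry over. Pictures are saved under pics/ and viewed, at most 14 in all, crops included, and the job is handed in when it is done.

Besides the shell and the picture viewer there is one more tool, called after "Request:" as name(argument=value, ...) on one line, values as JSON. arm_command: Moves the arm, as the interface text tells. Its arguments: {"type":"object","properties":{"targets":{"type":"array"},"force":{"type":"number"}},"required":["targets"]}

```bash
ls; mkdir -p pics
python3 - <<'E'
from bench import status, viewer, job
import cv2
for n in("scene","top"):
    cv2.imwrite(f"pics/{n}0.png",viewer.snapshot(n)[:,:,::-1]); print(viewer.camera_model(n))
print(status.sense())
E
```

```text
pics
{'vertical_fov': 47.78848821598544, 'cx': 273.95094442197217, 'cy': 200.29048367094833, 'xyz': array([ 931.04087338, -373.92216741,  478.34142949]), 'attitude': array([-128.94356709,   -0.43730694,   50.70714043])}
{'vertical_fov': 51.505200849178536, 'cx': 280.2546220424296, 'cy': 205.1109179619866, 'xyz': array([416.7272324 ,  -5.07052468, 707.58751919]), 'attitude': array([-1.70480865e+02,  1.30206493e-01, -9.07854899e+01])}
{'time': 0.1, 'joint_pos': array([-7.38206694e+01,  7.51196800e+00,  8.53239515e+01,  5.50269779e-04,
        8.72595245e+01, -4.89235072e+00]), 'qd': array([ 0.02415136, -0.1525689 , -0.24326069, -0.07044614, -0.07886829,
       -0.06635891]), 'joint_efforts': array([ 1.22067664e-03, -5.70952928e+01, -5.01940584e+01, -1.49818443e-04,
        8.25866737e-03,  7.18883001e-06]), 'tool_pos': array([ 215.61571953, -559.3956126 ,  230.32819645]), 'tcp_rot': array([-1.79904951e+02, -8.68742925e-03,  2.10716473e+01]), 'ft_force': array([-0.34621831,  0.42974067, -0.0931015 ]), 'wrist_torque': array([-0.01362806, -0.00925161, -0.05867048]), 'grip_force': 0.0, 'finger_gap': 85.95797493723136}
```

View pics/scene0.png

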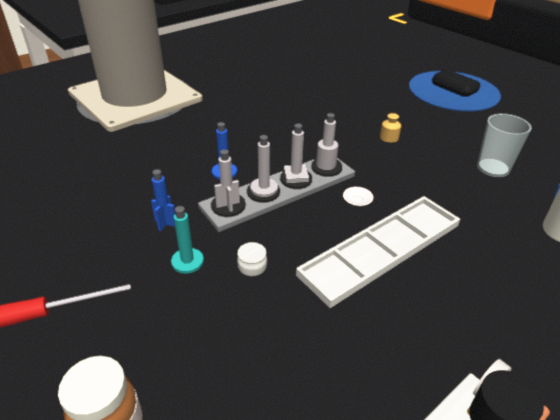

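View pics/top0.png

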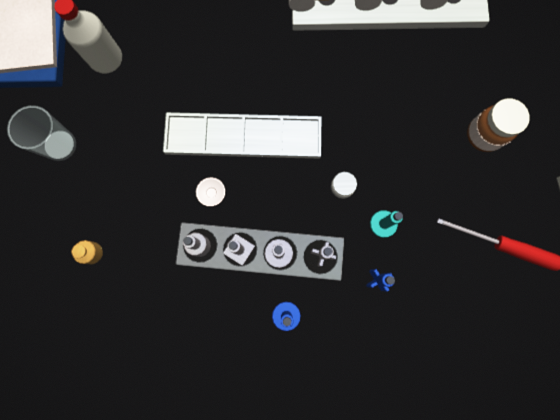

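The stand is the nearer rack. In the top view its heads run from left to right: bob (196,243), square (240,247), disc (279,252) and vane (324,255). The magazine lies beyond it, from (165,115) to (321,157).

Things that could be taken for a head:
- turquoise disc at (385,223): excluded by colour
- blue disc at (287,317): excluded by colour
- blue vane at (383,280): excluded by colour
- white caps at (210,192) and (344,184): excluded by shape

I choose the four grey heads on the stand and measure them next.

```bash
cat > h.py <<'E'
import numpy as np, cv2
from scipy.spatial.transform import Rotation as Ro
from bench import status, viewer, job
def cam(n):
    m=viewer.camera_model(n); f=210/np.tan(np.radians(m["vertical_fov"]/2))
    return m["xyz"],Ro.from_euler("xyz",m["attitude"],degrees=True).as_matrix(),f,m["cx"],m["cy"]
def ray(n,p):
    c,R,f,cx,cy=cam(n); d=R@np.array([(p[0]-cx)/f,(p[1]-cy)/f,1]); return c,d/np.linalg.norm(d)
def onz(n,p,z):
    c,d=ray(n,p); return c+d*(z-c[2])/d[2]
def proj(n,X):
    c,R,f,cx,cy=cam(n); q=R.T@(np.asarray(X,float)-c); return np.array([cx+f*q[0]/q[2],cy+f*q[1]/q[2]])
def tri(p,q):
    (c1,d1),(c2,d2)=ray("scene",p),ray("top",q)
    s=np.linalg.lstsq(np.c_[d1,-d2],c2-c1,rcond=None)[0]
    a,b=c1+s[0]*d1,c2+s[1]*d2; return (a+b)/2,np.linalg.norm(a-b)
E
python3 - <<'E'
from h import *
for n in("scene","top"):
    im=cv2.imread(f"pics/{n}0.png"); hsv=cv2.cvtColor(im,cv2.COLOR_BGR2HSV)
    m=((hsv[...,2]>75)&(hsv[...,1]<60)).astype(np.uint8)*255
    for c in cv2.findContours(m,cv2.RETR_EXTERNAL,cv2.CHAIN_APPROX_NONE)[0]:
        if cv2.contourArea(c)>1500:
            r=cv2.minAreaRect(c); print(n,cv2.contourArea(c),np.round(r[0]),np.round(cv2.boxPoints(r),1).tolist(), cv2.approxPolyDP(c,6,True)[:,0].tolist())
sc=cv2.imread("pics/scene0.png")[90:230,180:380]; tp=cv2.imread("pics/top0.png")[210:290,170:350]
cv2.imwrite("pics/sc.png",cv2.resize(sc,(800,560),interpolation=2)); cv2.imwrite("pics/tc.png",cv2.resize(tp,(792,352),interpolation=2))
E
```

```text
scene 1515.0 [470. 396.] [[423.5, 418.5], [493.0, 349.0], [516.5, 372.5], [447.0, 442.0]] [[511, 367], [498, 358], [479, 379], [469, 373], [424, 419], [470, 419], [466, 410], [484, 378]]
scene 3424.0 [ 91. 387.] [[57.0, 355.0], [125.0, 355.0], [125.0, 419.0], [57.0, 419.0]] [[116, 360], [96, 355], [71, 366], [58, 385], [63, 410], [74, 419], [112, 412], [125, 391]]
scene 7491.0 [380. 250.] [[292.29998779296875, 268.70001220703125], [441.1000061035156, 184.60000610351562], [467.0, 230.39999389648438], [318.20001220703125, 314.5]] [[460, 218], [421, 196], [297, 266], [296, 275], [331, 307]]
scene 6026.0 [271. 173.] [[184.10000610351562, 171.1999969482422], [331.29998779296875, 110.69999694824219], [357.6000061035156, 174.5], [210.3000030517578, 235.0]] [[335, 120], [324, 120], [316, 162], [331, 169], [338, 160], [338, 174], [316, 174], [313, 159], [303, 163], [304, 132], [292, 130], [286, 182], [308, 181], [309, 172], [308, 186], [289, 188], [282, 171], [270, 175], [269, 142], [259, 141], [258, 177], [239, 186], [230, 156], [219, 157], [215, 195], [199, 207], [220, 231], [353, 176], [33
[... 1069 characters left out ...]
809265137, 98.9000015258789], [81.5999984741211, 119.5999984741211], [68.0999984741211, 162.6999969482422]] [[11, 116], [7, 132], [15, 145], [53, 158], [72, 150], [71, 135], [43, 108], [30, 105]]
top 2171.5 [92. 42.] [[56.900001525878906, 25.799999237060547], [88.19999694824219, 3.4000000953674316], [127.9000015258789, 59.099998474121094], [96.5999984741211, 81.4000015258789]] [[63, 22], [65, 37], [91, 67], [108, 72], [119, 64], [120, 49], [97, 16], [79, 10]]
top 5146.5 [389.  14.] [[289.0, 0.0], [489.0, 0.0], [489.0, 28.0], [289.0, 28.0]] [[289, 0], [293, 28], [489, 20], [487, 0]]
top 3772.0 [28. 36.] [[-0.0, 0.0], [56.0, 0.0], [56.0, 72.0], [0.0, 72.0]] [[0, 0], [0, 72], [56, 66], [54, 0]]
```

View pics/sc.png

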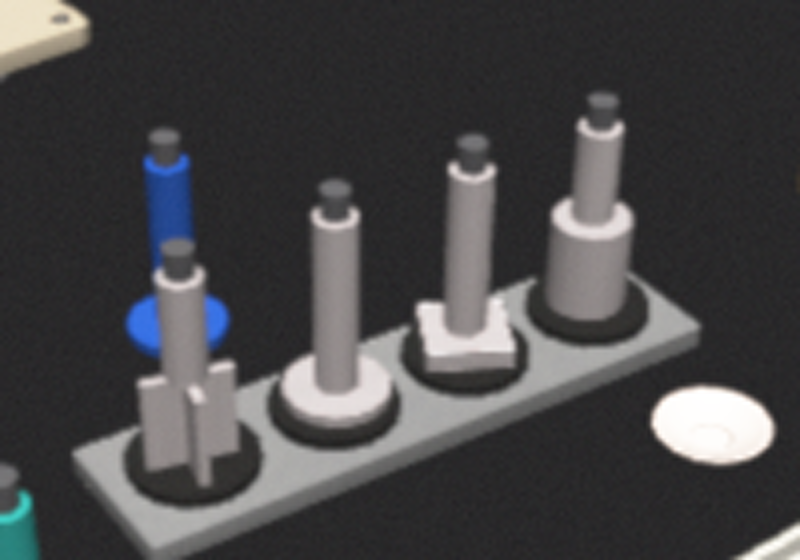

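View pics/tc.png

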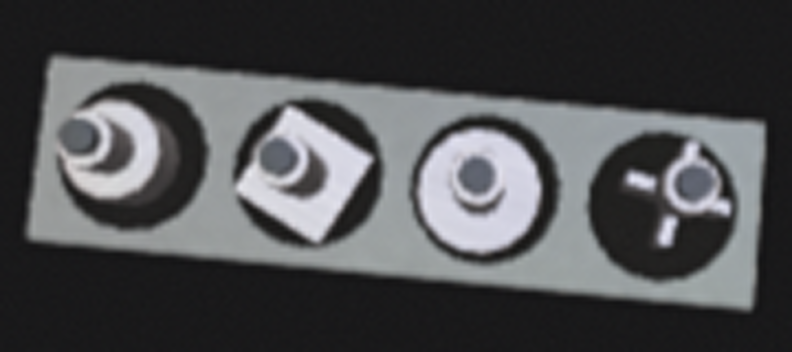

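The crops confirm the choice: vane, disc, square and bob are all steel. Their pin tops in the scene crop are at (178,246), (335,188), (473,143) and (603,100). In the top crop they are at (694,184), (477,176), (278,158) and (79,138).

Run:
```python
from h import *
S=dict(vane=(178,246),disc=(335,188),square=(473,143),bob=(603,100))
T=dict(vane=(694,184),disc=(477,176),square=(278,158),bob=(79,138))
for k in S:
    p=(np.array(S[k])+.5)/4-.5+[180,90]; q=(np.array(T[k])+.5)/4.4-.5+[170,210]
    X,e=tri(p,q); print(k,X.round(1),"gap",round(e,1),"stand-plane114 top",onz("top",q,114).round(1)[:2],"scene",onz("scene",p,114).round(1)[:2])
# pads: dark blobs on grey stand in top view
im=cv2.imread("pics/top0.png"); hsv=cv2.cvtColor(im,cv2.COLOR_BGR2HSV)
m=((hsv[...,2]>75)&(hsv[...,1]<60)).astype(np.uint8)*255
for nm,lo,z in(("stand",6000,12),("mag",6000,14)):
    pass
for c in cv2.findContours(m,cv2.RETR_EXTERNAL,cv2.CHAIN_APPROX_NONE)[0]:
    if 6000<cv2.contourArea(c)<7500:
        r=cv2.minAreaRect(c); z=12 if r[0][1]>200 else 14
        P=np.array([onz("top",p,z) for p in cv2.boxPoints(r)])[:,:2]
        print(z,P.round(1).tolist(),P.mean(0).round(1),[np.linalg.norm(P[i]-P[i-1]).round(1) for i in range(4)])
for n,b,s in(("scene",(285,185,475,310),4),("top",(155,105,330,165),4)):
    im=cv2.imread(f"pics/{n}0.png")[b[1]:b[3],b[0]:b[2]]
    cv2.imwrite(f"pics/m{n}.png",cv2.resize(im,None,fx=s,fy=s,interpolation=2))
```

```text
vane [451.6 -68.7 111. ] gap 0.5 stand-plane114 top [451.6 -68.1] scene [455.4 -71.3]
disc [455.2  -1.2 110.9] gap 0.1 stand-plane114 top [455.   -1.2] scene [459.2  -4.3]
square [461.8  60.9 110.5] gap 0.5 stand-plane114 top [461.4  60.3] scene [466.3  57. ]
bob [469.  123.1 110.9] gap 1.0 stand-plane114 top [468.4 122. ] scene [473.2 119.4]
12 [[440.6, 162.7], [509.1, 157.8], [479.7, -107.7], [412.1, -98.6]] [460.4  28.6] [np.float64(262.8), np.float64(68.7), np.float64(267.1), np.float64(68.2)]
14 [[621.8, 187.6], [694.7, 188.2], [684.3, -76.9], [611.7, -73.1]] [653.1  56.5] [np.float64(260.9), np.float64(72.9), np.float64(265.2), np.float64(72.7)]
```

View pics/mscene.png

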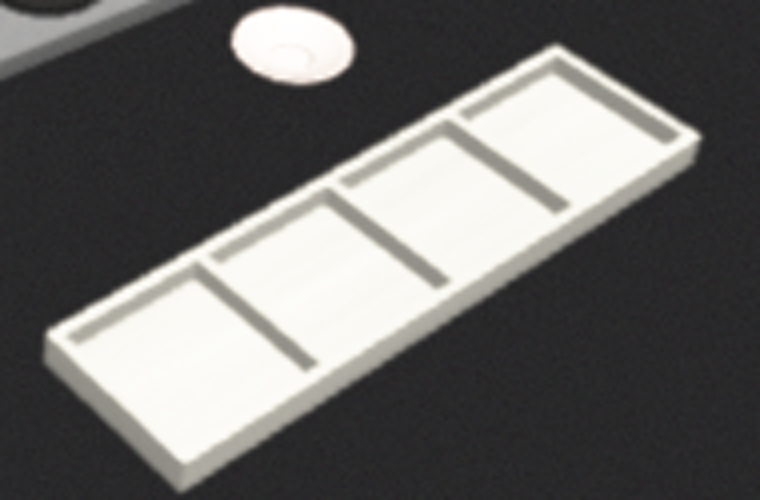

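View pics/mtop.png

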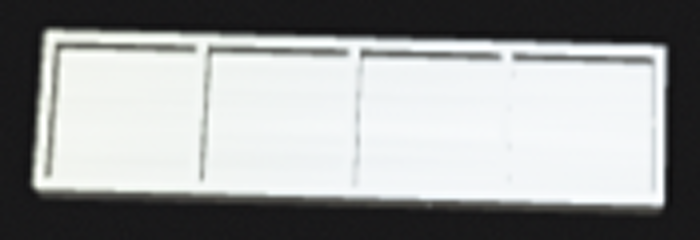

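The magazine crops show its top rim corners. In the scene crop they are A(48,335), B(557,45), C(700,137) and D(182,468). In the top crop they are C(46,32), D(667,47), B(36,187) and A(664,203).

Run:
```python
from h import *
S=dict(A=(48,335),B=(557,45),C=(700,137),D=(182,468))
T=dict(A=(664,203),B=(36,187),C=(46,32),D=(667,47))
P={};Q={};R={}
for k in S:
    p=(np.array(S[k])+.5)/4-.5+[285,185]; q=(np.array(T[k])+.5)/4-.5+[155,105]
    P[k],e=tri(p,q); Q[k]=onz("top",q,14);R[k]=onz("scene",p,14); print(k,P[k].round(1),round(e,1),Q[k].round(1),R[k].round(1))
for P in(P,Q,R):
    c=sum(P.values())/4; v=(P["B"]+P["C"]-P["A"]-P["D"])[:2]; v/=np.linalg.norm(v); w=(P["C"]+P["D"]-P["A"]-P["B"])/2
    print(c.round(1),"len",np.linalg.norm(P["B"]-P["A"]).round(1),np.linalg.norm(w).round(1),"yaw",np.degrees(np.arctan2(-v[0],v[1])).round(2))
    print([(c[:2]+y*v).round(1).tolist() for y in(-96,-32,32,96)])
```

```text
A [616.2 -72.9  10.9] 0.4 [615.1 -72.7  14. ] [618.4 -74.7  14. ]
B [626.8 187.2  11.6] 0.9 [625.7 186.2  14. ] [628.5 184.8  14. ]
C [694.5 185.1  10.4] 0.3 [692.9 184.   14. ] [696.3 181.   14. ]
D [683.9 -76.5  10. ] 0.4 [682.5 -75.9  14. ] [685.9 -79.2  14. ]
[655.3  55.7  10.7] len 260.3 67.8 yaw -2.32
[[651.4, -40.2], [654.0, 23.8], [656.6, 87.7], [659.2, 151.7]]
[654.1  55.4  14. ] len 259.1 67.4 yaw -2.31
[[650.2, -40.5], [652.8, 23.4], [655.4, 87.4], [657.9, 151.3]]
[657.3  53.   14. ] len 259.7 67.8 yaw -2.26
[[653.5, -43.0], [656.0, 21.0], [658.6, 84.9], [661.1, 148.9]]
```

Request:
arm_command(targets=[[[0.0262,0.0545,0,0,0,0.124,0],[0.0262,0.0545,0,0,0,0.124,0],[0.0262,0.0545,0,0,0,0.124,0],[0.0262,0.0545,0,0,0,0.124,0],[0.0262,0.0545,0,0,0,0.124,0],[0.0262,0.0545,0,0,0,0.124,0],[0.0262,0.0545,0,0,0,0.124,0],[0.0262,0.0545,0,0,0,0.124,0],[0.0262,0.0545,0,0,0,0.124,0],[0,0,0,0,0,0,0]]], force=40)

```text
time: 1.35
tool_pos: [452.4, -65.3, 230.9]
tcp_rot: [-180.0, -0.1, 85.5]
ft_force: [-0.4, -1.3, -0.5]
finger_gap: 42.8
grip_force: 0.0
```

Request:
arm_command(targets=[[[0,0,-0.03,0,0,0,0],[0,0,-0.03,0,0,0,0],[0,0,-0.03,0,0,0,0],[0,0,0,0,0,0,0],[0,0,0,0,0,0,0]]])

```text
time: 1.98
tool_pos: [451.9, -70.0, 142.4]
tcp_rot: [180.0, 0.0, 85.0]
ft_force: [-0.1, -0.3, 0.7]
finger_gap: 42.4
grip_force: 0.0
```

Run:
```python
from h import *
a=viewer.snapshot("scene")[60:240,130:330,::-1]; b=viewer.snapshot("top")[180:320,240:440,::-1]
print(status.sense()["tool_pos"])
cv2.imwrite("pics/v1.png",np.hstack([cv2.resize(a,None,fx=2,fy=2,interpolation=2),cv2.copyMakeBorder(cv2.resize(b,None,fx=2,fy=2,interpolation=2),0,80,0,0,0)]))
```

```text
[452.56317041 -69.94270788 143.03504203]
```

View pics/v1.png

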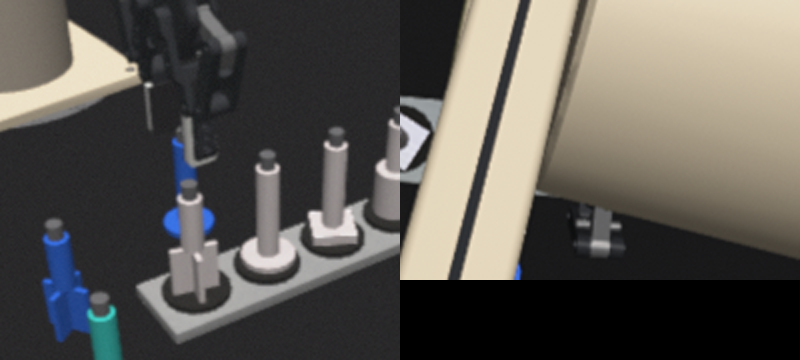

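The scene crop shows the fingertips at about (150,128) and (202,162), straddling the vane's pin at (188,186). I check this against the projection of the TCP.

Run:
```python
from h import *
t=status.sense()["tool_pos"]; d=np.array([np.cos(np.radians(-5)),np.sin(np.radians(-5)),0])
for s in(-21,21): 
    for dz in (0,6):print(s,dz,((proj("scene",t+s*d+[0,0,dz])-[130,60])*2).round(1))
print(((proj("scene",[451.6,-68.7,111])-[130,60])*2).round(1),((proj("scene",[452.6,-69.7,114])-[130,60])*2).round(1))
```

```text
-21 0 [170.2 131. ]
-21 6 [169.6 123.5]
21 0 [200.6 157.5]
21 6 [200.1 149.8]
[188.5 182.3] [187.9 179.8]
```

The fingers line up with the stem: the camera bias is the same for both. I descend 75 mm and grip.

Request:
arm_command(targets=[[[0,0,-0.025,0,0,0,0],[0,0,-0.025,0,0,0,0],[0,0,-0.015,0,0,0,0],[0,0,-0.01,0,0,0,0],[0,0,0,0,0,0,0],[0,0,0,0,0,0,-0.3],[0,0,0,0,0,0,-0.5],[0,0,0,0,0,0,-0.7],[0,0,0,0,0,0,-1],[0,0,0,0,0,0,-1]]], force=40)

```text
time: 3.32
tool_pos: [452.1, -69.5, 67.0]
tcp_rot: [179.9, 0.0, 85.0]
ft_force: [-0.6, -0.9, 6.6]
finger_gap: 17.0
grip_force: 38.9
```

Request:
arm_command(targets=[[[0,0,0.01,0,0,0,-1],[0,0,0.025,0,0,0,-1],[0,0,0.035,0,0,0,-1],[0,0,0.035,0,0,0,-1],[0,0,0.015,0,0,0,-1],[0,0,0,0,0,0,-1],[0,0,0,0,0,0,-1]]])

```text
time: 4.2
tool_pos: [450.7, -69.1, 184.6]
tcp_rot: [-179.9, -0.0, 85.0]
ft_force: [-1.4, -0.9, -1.3]
finger_gap: 17.0
grip_force: 39.1
```

Request:
arm_command(targets=[[[0.015,0.015,0,0,0,0,-1],[0.028,0.03,0,0,0,0,-1],[0.034,0.036,0,0,0,0,-1],[0.034,0.036,0,0,0,0,-1],[0.034,0.036,0,0,0,0,-1],[0.032,0.034,0,0,0,0,-1],[0.02,0.022,0,0,0,0,-1],[0.01,0.012,0,0,0,0,-1],[0,0,0,0,0,0,-1],[0,0,0,0,0,0,-1]]])

```text
time: 5.45
tool_pos: [657.6, 151.0, 184.8]
tcp_rot: [-179.9, 0.0, 85.0]
ft_force: [1.1, 0.1, -1.7]
finger_gap: 16.9
grip_force: 39.3
```

Run:
```python
from h import *
a=viewer.snapshot("scene")[60:310,200:480,::-1]; b=viewer.snapshot("top")[60:260,140:340,::-1]
s=status.sense();print(s["tool_pos"],s["finger_gap"],s["grip_force"],s["tcp_rot"])
a=cv2.resize(a,None,fx=1.5,fy=1.5,interpolation=2);b=cv2.resize(b,(375,375),interpolation=2)
cv2.imwrite("pics/v2.png",np.hstack([a[:375,:420],b]))
```

```text
[657.95135586 150.85017461 185.78821169] 16.82964839983631 39.286853671073914 [-1.79945448e+02  2.09229250e-02  8.49751262e+01]
```

View pics/v2.png

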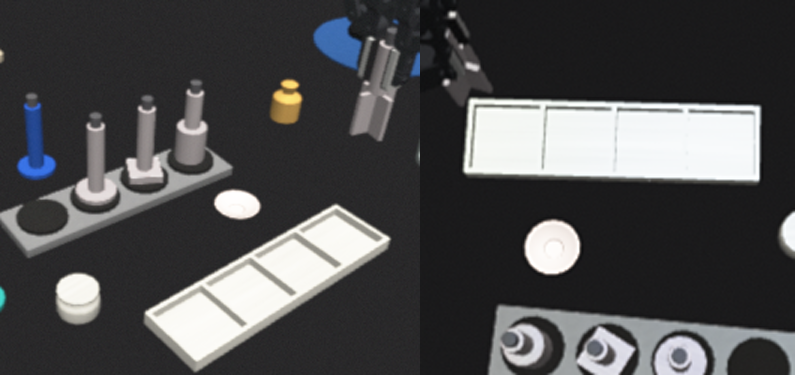

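The vane is held upright above the left end of the magazine, in the top view at about (478,85) in the crop. I lower it to 4 mm above the floor.

Request:
arm_command(targets=[[[0,0,-0.02,0,0,0,-1],[0,0,-0.03,0,0,0,-1],[0,0,-0.03,0,0,0,-1],[0,0,-0.025,0,0,0,-1],[0,0,-0.015,0,0,0,-1],[0,0,-0.007,0,0,0,-1],[0,0,0,0,0,0,-1],[0,0,0,0,0,0,-1]]])

```text
time: 6.55
tool_pos: [659.5, 151.7, 60.6]
tcp_rot: [179.9, -0.0, 85.0]
ft_force: [0.2, 0.3, 0.0]
finger_gap: 16.5
grip_force: 39.3
```

Run:
```python
from h import *
a=viewer.snapshot("scene")[150:310,285:485,::-1]; b=viewer.snapshot("top")[80:200,140:290,::-1]
s=status.sense();print(s["tool_pos"],s["ft_force"])
a=cv2.resize(a,(400,320),interpolation=2);b=cv2.resize(b,(400,320),interpolation=2)
cv2.imwrite("pics/v3.png",np.hstack([a,b]))
```

```text
[659.45130148 151.7769332   60.63336752] [ 0.638558    0.24107316 -1.2072852 ]
```

View pics/v3.png

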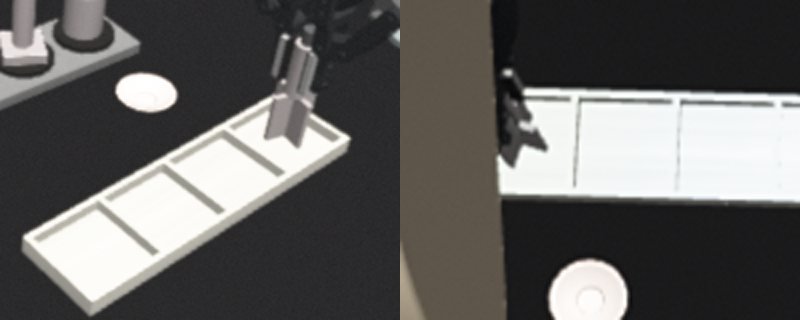

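The vane is inside its bay, about 8 mm above the floor. I creep down.

Request:
arm_command(targets=[[[0,0,-0.003,0,0,0,-1],[0,0,-0.002,0,0,0,-1],[0,0,-0.001,0,0,0,-1],[0,0,-0.001,0,0,0,-1],[0,0,0,0,0,0,-1]]])

```text
time: 7.28
tool_pos: [658.6, 151.7, 53.1]
tcp_rot: [-180.0, -0.0, 85.0]
ft_force: [-3.2, -0.9, 5.1]
finger_gap: 17.0
grip_force: 40.0
```

It is in contact, with about 5 N upward. I release it, rise, and move above the disc's pad at (455.5,-1.5).

Request:
arm_command(targets=[[[0,0,0,0,0,0,-0.5],[0,0,0,0,0,0,-0.3],[0,0,0,0,0,0,0],[0,0,0,0,0,0,0],[0,0,0.02,0,0,0,0],[0,0,0.03,0,0,0,0],[0,0,0.03,0,0,0,0],[0,0,0.03,0,0,0,0],[0,0,0,0,0,0,0]]])

```text
time: 8.4
tool_pos: [661.2, 152.1, 168.0]
tcp_rot: [179.5, -0.1, 85.0]
ft_force: [0.6, -1.0, 1.1]
finger_gap: 42.5
grip_force: 0.0
```

Request:
arm_command(targets=[[[-0.02,-0.015,0,0,0,0,0],[-0.034,-0.026,0,0,0,0,0],[-0.035,-0.026,0,0,0,0,0],[-0.035,-0.026,0,0,0,0,0],[-0.035,-0.026,0,0,0,0,0],[-0.025,-0.02,0,0,0,0,0],[-0.02,-0.014,0,0,0,0,0],[0,0,0,0,0,0,0],[0,0,-0.02,0,0,0,0],[0,0,0,0,0,0,0]]])

```text
time: 9.65
tool_pos: [453.7, -0.9, 140.9]
tcp_rot: [-179.8, -0.0, 85.0]
ft_force: [0.2, 0.0, -0.3]
finger_gap: 42.5
grip_force: 0.0
```

Run:
```python
from h import *
a=viewer.snapshot("scene")[70:310,180:480,::-1]
s=status.sense();print(s["tool_pos"],s["ft_force"])
cv2.imwrite("pics/v4.png",cv2.resize(a,(750,600),interpolation=2))
```

```text
[454.22286085  -0.93742848 141.7473623 ] [-0.10608477  0.76261269  0.63300474]
```

View pics/v4.png

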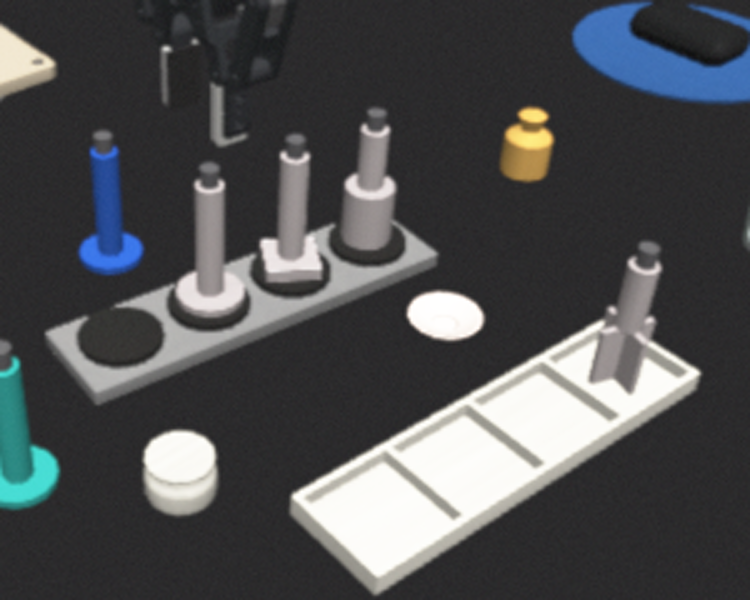

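The vane stands upright in the left bay, at (622,370) in the crop, and the gripper is over the disc. I grasp the disc, lift it, and carry it to its bay (third from the right, about (656.6,87.7)).

Request:
arm_command(targets=[[[0.001,0,-0.025,0,0,0,0],[0,0,-0.025,0,0,0,0],[0,0,-0.015,0,0,0,0],[0,0,-0.009,0,0,0,0],[0,0,0,0,0,0,0],[0,0,0,0,0,0,-0.3],[0,0,0,0,0,0,-0.5],[0,0,0,0,0,0,-0.7],[0,0,0,0,0,0,-1],[0,0,0,0,0,0,-1]]], force=40)

```text
time: 10.95
tool_pos: [456.3, -1.4, 69.1]
tcp_rot: [179.9, 0.0, 85.0]
ft_force: [0.7, -0.5, 5.7]
finger_gap: 17.3
grip_force: 39.3
```

Request:
arm_command(targets=[[[0,0,0.01,0,0,0,-1],[0,0,0.025,0,0,0,-1],[0,0,0.035,0,0,0,-1],[0,0,0.035,0,0,0,-1],[0,0,0.015,0,0,0,-1],[0,0,0,0,0,0,-1],[0,0,0,0,0,0,-1]]])

```text
time: 11.82
tool_pos: [454.6, -1.3, 186.5]
tcp_rot: [-179.8, -0.0, 85.0]
ft_force: [-0.2, -1.2, -2.6]
finger_gap: 16.9
grip_force: 39.2
```

Request:
arm_command(targets=[[[0.015,0.007,0,0,0,0,-1],[0.028,0.012,0,0,0,0,-1],[0.034,0.015,0,0,0,0,-1],[0.034,0.015,0,0,0,0,-1],[0.034,0.015,0,0,0,0,-1],[0.03,0.013,0,0,0,0,-1],[0.017,0.008,0,0,0,0,-1],[0.01,0.004,0,0,0,0,-1],[0,0,0,0,0,0,-1],[0,0,0,0,0,0,-1]]])

```text
time: 13.08
tool_pos: [656.9, 87.3, 187.8]
tcp_rot: [-179.9, 0.0, 85.0]
ft_force: [-0.1, 0.3, -1.3]
finger_gap: 16.7
grip_force: 39.4
```

Request:
arm_command(targets=[[[0,0,-0.02,0,0,0,-1],[0,0,-0.03,0,0,0,-1],[0,0,-0.03,0,0,0,-1],[0,0,-0.025,0,0,0,-1],[0,0,-0.015,0,0,0,-1],[0,0,-0.006,0,0,0,-1],[0,0,0,0,0,0,-1],[0,0,0,0,0,0,-1]]])

```text
time: 14.08
tool_pos: [658.5, 87.7, 63.7]
tcp_rot: [179.9, -0.0, 85.0]
ft_force: [-0.0, -0.2, -1.5]
finger_gap: 17.0
grip_force: 39.5
```

Request:
arm_command(targets=[[[0,0,-0.003,0,0,0,-1],[0,0,-0.002,0,0,0,-1],[0,0,-0.001,0,0,0,-1],[0,0,0,0,0,0,-1],[0,0,0,0,0,0,-1]]])

```text
time: 14.7
tool_pos: [657.6, 87.6, 56.3]
tcp_rot: [-180.0, 0.0, 85.0]
ft_force: [0.3, 0.4, -1.3]
finger_gap: 16.7
grip_force: 39.5
```

Request:
arm_command(targets=[[[0,0,-0.001,0,0,0,-1],[0,0,-0.001,0,0,0,-1],[0,0,0,0,0,0,-1],[0,0,0,0,0,0,-1]]])

```text
time: 15.2
tool_pos: [657.9, 87.6, 55.1]
tcp_rot: [180.0, -0.0, 85.0]
ft_force: [-2.3, 0.4, 5.6]
finger_gap: 16.7
grip_force: 40.0
```

The disc is down. I release it and go to the square at (461.8,60.5).

Request:
arm_command(targets=[[[0,0,0,0,0,0,-0.5],[0,0,0,0,0,0,-0.3],[0,0,0,0,0,0,0],[0,0,0,0,0,0,0],[0,0,0.02,0,0,0,0],[0,0,0.03,0,0,0,0],[0,0,0.03,0,0,0,0],[0,0,0.03,0,0,0,0],[0,0,0,0,0,0,0]]])

```text
time: 16.32
tool_pos: [660.2, 87.8, 170.0]
tcp_rot: [179.5, -0.1, 85.0]
ft_force: [0.2, -0.5, -0.4]
finger_gap: 42.4
grip_force: 0.0
```

Request:
arm_command(targets=[[[-0.02,-0.003,0,0,0,0,0],[-0.032,-0.005,0,0,0,0,0],[-0.034,-0.005,0,0,0,0,0],[-0.034,-0.005,0,0,0,0,0],[-0.034,-0.004,0,0,0,0,0],[-0.025,-0.003,0,0,0,0,0],[-0.017,-0.002,0,0,0,0,0],[0,0,0,0,0,0,0],[0,0,-0.02,0,0,0,0],[0,0,0,0,0,0,0]]])

```text
time: 17.58
tool_pos: [460.8, 60.6, 142.8]
tcp_rot: [-179.8, 0.0, 85.0]
ft_force: [-0.2, -0.3, -0.3]
finger_gap: 42.7
grip_force: 0.0
```

Run:
```python
from h import *
a=viewer.snapshot("scene")[70:310,180:480,::-1]
s=status.sense();print(s["tool_pos"],s["ft_force"])
cv2.imwrite("pics/v5.png",cv2.resize(a,(750,600),interpolation=2))
```

```text
[461.3196193   60.64441306 143.76686123] [0.67984581 0.55600526 0.73452779]
```

View pics/v5.png

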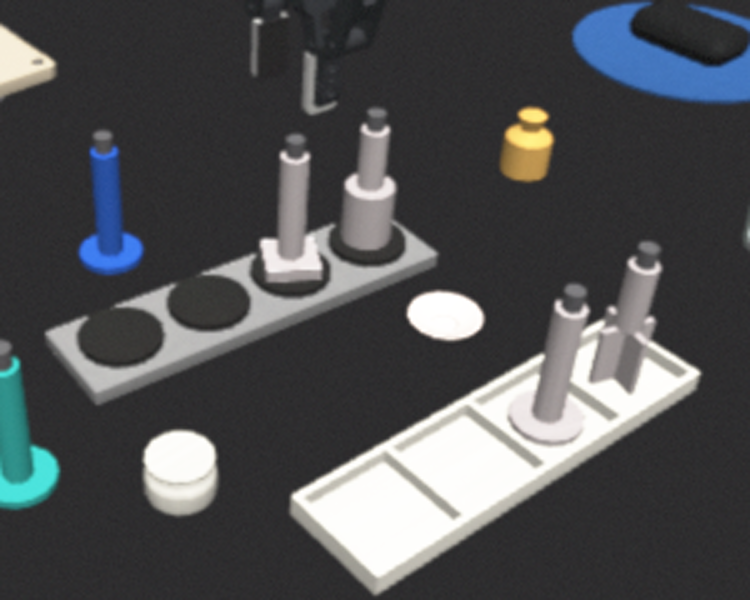

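The disc stands in its bay, at (547,418) in the crop. Next is the square, which goes to bay (654,23.8).

Request:
arm_command(targets=[[[0,0,-0.025,0,0,0,0],[0,0,-0.025,0,0,0,0],[0,0,-0.015,0,0,0,0],[0,0,-0.01,0,0,0,0],[0,0,0,0,0,0,0],[0,0,0,0,0,0,-0.3],[0,0,0,0,0,0,-0.5],[0,0,0,0,0,0,-0.7],[0,0,0,0,0,0,-1],[0,0,0,0,0,0,-1]]], force=40)

```text
time: 18.88
tool_pos: [462.2, 60.6, 70.0]
tcp_rot: [179.9, -0.0, 85.0]
ft_force: [0.1, 0.2, 6.1]
finger_gap: 16.9
grip_force: 39.3
```

Request:
arm_command(targets=[[[0,0,0.01,0,0,0,-1],[0,0,0.025,0,0,0,-1],[0,0,0.035,0,0,0,-1],[0,0,0.035,0,0,0,-1],[0,0,0.015,0,0,0,-1],[0,0,0,0,0,0,-1],[0,0,0,0,0,0,-1]]])

```text
time: 19.75
tool_pos: [460.6, 60.6, 187.5]
tcp_rot: [-179.9, 0.0, 85.0]
ft_force: [-0.5, 0.9, -2.0]
finger_gap: 16.7
grip_force: 39.3
```

Request:
arm_command(targets=[[[0.015,-0.002,0,0,0,0,-1],[0.028,-0.005,0,0,0,0,-1],[0.033,-0.006,0,0,0,0,-1],[0.033,-0.006,0,0,0,0,-1],[0.033,-0.006,0,0,0,0,-1],[0.028,-0.006,0,0,0,0,-1],[0.015,-0.004,0,0,0,0,-1],[0.007,-0.002,0,0,0,0,-1],[0,0,0,0,0,0,-1],[0,0,0,0,0,0,-1]]])

```text
time: 21.0
tool_pos: [652.9, 23.9, 188.8]
tcp_rot: [-179.9, -0.0, 85.0]
ft_force: [0.8, -1.6, -1.0]
finger_gap: 16.7
grip_force: 39.4
```

Request:
arm_command(targets=[[[0,0,-0.02,0,0,0,-1],[0,0,-0.03,0,0,0,-1],[0,0,-0.03,0,0,0,-1],[0,0,-0.025,0,0,0,-1],[0,0,-0.015,0,0,0,-1],[0,0,-0.006,0,0,0,-1],[0,0,0,0,0,0,-1],[0,0,0,0,0,0,-1]]])

```text
time: 22.0
tool_pos: [654.5, 23.6, 64.7]
tcp_rot: [179.9, -0.0, 85.0]
ft_force: [0.7, -0.8, -1.4]
finger_gap: 17.0
grip_force: 39.5
```

Request:
arm_command(targets=[[[0,0,-0.003,0,0,0,-1],[0,0,-0.002,0,0,0,-1],[0,0,-0.001,0,0,0,-1],[0,0,-0.001,0,0,0,-1],[0,0,-0.001,0,0,0,-1],[0,0,0,0,0,0,-1],[0,0,0,0,0,0,-1]]])

```text
time: 22.88
tool_pos: [653.8, 23.6, 56.0]
tcp_rot: [180.0, 0.0, 85.0]
ft_force: [-3.7, -1.3, 6.2]
finger_gap: 16.9
grip_force: 39.9
```

The square is down. I release it and go to the bob at (469,122.7).

Request:
arm_command(targets=[[[0,0,0,0,0,0,-0.5],[0,0,0,0,0,0,-0.3],[0,0,0,0,0,0,0],[0,0,0,0,0,0,0],[0,0,0.02,0,0,0,0],[0,0,0.03,0,0,0,0],[0,0,0.03,0,0,0,0],[0,0,0.03,0,0,0,0],[0,0,0,0,0,0,0]]])

```text
time: 24.0
tool_pos: [656.2, 23.6, 170.9]
tcp_rot: [179.5, -0.0, 85.0]
ft_force: [1.0, 0.2, 0.8]
finger_gap: 42.6
grip_force: 0.0
```

Request:
arm_command(targets=[[[-0.02,0.01,0,0,0,0,0],[-0.03,0.016,0,0,0,0,0],[-0.032,0.017,0,0,0,0,0],[-0.032,0.017,0,0,0,0,0],[-0.032,0.017,0,0,0,0,0],[-0.024,0.013,0,0,0,0,0],[-0.015,0.009,0,0,0,0,0],[0,0,0,0,0,0,0],[0,0,-0.02,0,0,0,0],[0,0,0,0,0,0,0]]])

```text
time: 25.25
tool_pos: [468.0, 122.1, 143.9]
tcp_rot: [-179.8, 0.0, 85.0]
ft_force: [-1.1, -0.0, -1.3]
finger_gap: 42.7
grip_force: 0.0
```

Run:
```python
from h import *
a=viewer.snapshot("scene")[70:310,180:480,::-1]
s=status.sense();print(s["tool_pos"],s["ft_force"])
cv2.imwrite("pics/v6.png",cv2.resize(a,(750,600),interpolation=2))
```

```text
[468.4972593  122.14688582 144.77205723] [1.40117373 0.27953919 0.03254982]
```

View pics/v6.png

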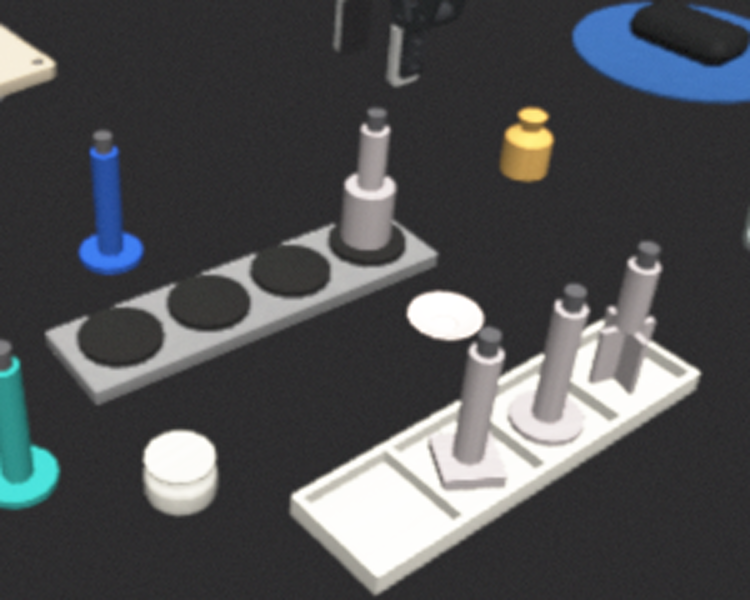

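The square stands in the second bay from the right, at (468,462) in the crop. Last is the bob, which goes to bay (651.4,-40.2).

Request:
arm_command(targets=[[[0,0.001,-0.025,0,0,0,0],[0,0,-0.025,0,0,0,0],[0,0,-0.015,0,0,0,0],[0,0,-0.01,0,0,0,0],[0,0,0,0,0,0,0],[0,0,0,0,0,0,-0.3],[0,0,0,0,0,0,-0.5],[0,0,0,0,0,0,-0.7],[0,0,0,0,0,0,-1],[0,0,0,0,0,0,-1]]], force=50)

```text
time: 26.55
tool_pos: [469.3, 123.7, 71.1]
tcp_rot: [179.9, -0.0, 85.0]
ft_force: [0.9, -0.5, 5.7]
finger_gap: 16.5
grip_force: 48.9
```

Request:
arm_command(targets=[[[0,0,0.01,0,0,0,-1],[0,0,0.025,0,0,0,-1],[0,0,0.035,0,0,0,-1],[0,0,0.035,0,0,0,-1],[0,0,0.015,0,0,0,-1],[0,0,0,0,0,0,-1],[0,0,0,0,0,0,-1]]])

```text
time: 27.42
tool_pos: [467.5, 123.5, 188.4]
tcp_rot: [-179.8, 0.0, 85.0]
ft_force: [0.1, 0.3, -3.0]
finger_gap: 16.8
grip_force: 49.2
```

Request:
arm_command(targets=[[[0.013,-0.012,0,0,0,0,-1],[0.025,-0.022,0,0,0,0,-1],[0.032,-0.028,0,0,0,0,-1],[0.032,-0.028,0,0,0,0,-1],[0.032,-0.028,0,0,0,0,-1],[0.025,-0.023,0,0,0,0,-1],[0.015,-0.014,0,0,0,0,-1],[0.008,-0.008,0,0,0,0,-1],[0,0,0,0,0,0,-1],[0,0,0,0,0,0,-1]]])

```text
time: 28.68
tool_pos: [650.1, -38.9, 189.9]
tcp_rot: [-180.0, -0.0, 85.0]
ft_force: [0.6, 0.4, -3.4]
finger_gap: 16.6
grip_force: 49.4
```

Request:
arm_command(targets=[[[0,-0.001,-0.02,0,0,0,-1],[0,0,-0.03,0,0,0,-1],[0,0,-0.03,0,0,0,-1],[0,0,-0.025,0,0,0,-1],[0,0,-0.015,0,0,0,-1],[0,0,-0.006,0,0,0,-1],[0,0,0,0,0,0,-1],[0,0,0,0,0,0,-1]]])

```text
time: 29.68
tool_pos: [651.5, -40.5, 65.7]
tcp_rot: [179.9, 0.0, 85.0]
ft_force: [0.6, -0.4, -2.4]
finger_gap: 16.9
grip_force: 49.5
```

Request:
arm_command(targets=[[[0,0,-0.003,0,0,0,-1],[0,0,-0.002,0,0,0,-1],[0,0,-0.001,0,0,0,-1],[0,0,-0.001,0,0,0,-1],[0,0,-0.001,0,0,0,-1],[0,0,0,0,0,0,-1],[0,0,0,0,0,0,-1]]])

```text
time: 30.55
tool_pos: [650.9, -40.4, 57.2]
tcp_rot: [180.0, 0.0, 85.0]
ft_force: [-3.4, 0.1, 5.8]
finger_gap: 16.8
grip_force: 50.1
```

The bob is down. I release it, rise, back away and check.

Request:
arm_command(targets=[[[0,0,0,0,0,0,-0.5],[0,0,0,0,0,0,-0.3],[0,0,0,0,0,0,0],[0,0,0,0,0,0,0],[0,0,0.02,0,0,0,0],[0,0,0.03,0,0,0,0],[0,0,0.03,0,0,0,0],[0,0,0.03,0,0,0,0],[0,0,0.03,0,0,0,0],[0,0,0.03,0,0,0,0]]])

```text
time: 31.8
tool_pos: [650.8, -40.4, 229.3]
tcp_rot: [179.9, 0.0, 85.0]
ft_force: [-0.5, -0.8, 0.8]
finger_gap: 42.5
grip_force: 0.0
```

Request:
arm_command(targets=[[[-0.03,-0.04,0,0,0,0,0],[-0.03,-0.04,0,0,0,0,0],[-0.03,-0.04,0,0,0,0,0],[-0.03,-0.04,0,0,0,0,0],[-0.03,-0.04,0,0,0,0,0],[-0.03,-0.04,0,0,0,0,0],[0,-0.03,0,0,0,0,0],[0,0,0,0,0,0,0],[0,0,0,0,0,0,0]]])

```text
time: 32.92
tool_pos: [470.8, -310.0, 227.2]
tcp_rot: [180.0, 0.0, 85.0]
ft_force: [1.3, -0.2, 0.4]
finger_gap: 42.6
grip_force: 0.0
```

Run:
```python
from h import *
a=viewer.snapshot("scene")[130:310,280:480,::-1]; b=viewer.snapshot("top")[85:175,150:335,::-1]
cv2.imwrite("pics/v7.png",np.hstack([cv2.resize(a,(400,360),interpolation=2),cv2.copyMakeBorder(cv2.resize(b,(400,195),interpolation=2),0,165,0,0,0)]))
print(status.sense()["tool_pos"])
```

```text
[ 470.99000914 -309.42046614  226.797064  ]
```

View pics/v7.png

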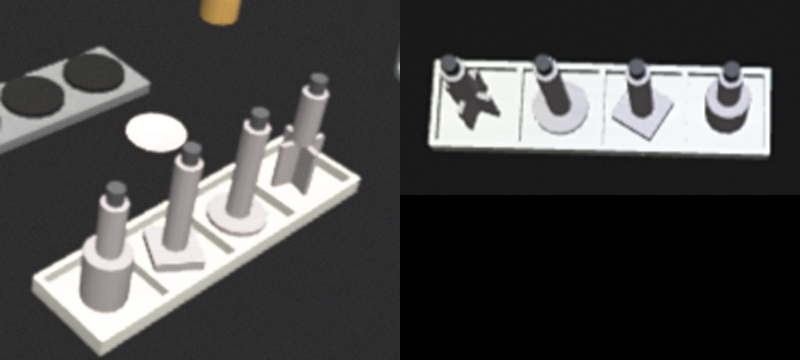

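All four stand upright and centred in their bays. In the top crop the feet are at about (475,100), (561,107), (643,113) and (727,110). I hand in.

```bash
python3 -c "
from bench import job; print(job.hand_in())"
```

```text
the job is handed in; nothing more can be done
None
```

I placed all four heads upright in their mirrored bays (left to right: vane, disc, square, bob) and handed the job in at about 33 s; no verdict came back, but the last pictures show each one standing centred in its bay.

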